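Proof-pull a charging dock's catch with a sprung pull gauge

TASK

Check that the catch of the charging dock holds: push the test pack into the dock until the catch takes it and it stays in by itself, then draw the T handle of its pull gauge out until the index stands between the two broad lines, never beyond the far one, keep it there for two seconds and ease it back home without letting it snap. Then push the pack in once more so that the catch frees it, and leave it standing out in the dock's mouth with the gauge home; leave the batteries and tools around it where they are.

Things in the scene. Friction and masses are not known exactly. Their poses are not given: they have to be found in the camera images.
- dock: charging dock, fixed to the table: steel base plate 175 x 128 x 8 mm under a grey tunnel 105 long, 82 wide, 74 high with louvred cheeks and a clear cover on which the catch's steel arm swings. Origin on the table top under the tunnel; x = the way the pack goes in (open mouth at x = -65 mm, back at +57 mm), y across, z up. Its back plate pushes the pack out with 4 to 8 N.
- pack: grey test pack, body 100 (x) x 70 (y) x 50 (z) mm, 0.5 to 0.8 kg in all, loose, sliding in the dock's tunnel with 1 mm play a side. Origin at the centre of the underside of this body, axes along the dock's. Its place along the dock's x: -45 to -52 mm when out (at the start and after it is freed), -28 mm when the catch holds it (the catch gives up to 2 mm outward under the pull).
- pack_face (a point): centre of the aluminium plate on the pack's outer end, 53 mm outward (-x) of its origin, 35 mm above the table. Push-push catch: the first push ends at a hard stop with the pack's origin at -20 mm, let go it comes back to -28 and is held; a push from there ends at -16 mm and frees it. 9 to 12 N move it; go right to the stop (about 16 N), the catch changes over in the last millimetre.
- handle (a point): centre of the pull gauge's T handle: level round black bar, 13 mm thick, 84 mm long along the pack's y, 35 mm above the table, 144 mm outward of the pack's origin when home. Behind it a 7 mm rod (26 mm free when home), then the gauge housing, 26 mm wide and high on the same axis: two fingers can stand astride it, behind the bar. Pushing the bar inward while home pushes the pack.
- index (a point): tip of the gauge's index, a small steel tab in the slot on top of the gauge housing, moving with the handle; 58 mm outward of the pack's origin when home, 54 mm above the table. The two broad dark lines across the housing are the test marks: 26 mm and 34 mm outward of the index's home. Fine graduations every 5 mm.
- gauge (a joint): pull of the gauge, m: 0 = handle home on its stop, grows as the handle is drawn outward (pack -x); 0.026 and 0.034 = the two broad lines; end stop 0.042. Spring: 2 N at the start and 400 N/m, so 12.4 to 15.6 N between the lines. It flies back if let go.
- rider (a joint): drag pointer, a black block 4 x 14 mm across the slot just outward of the index; the index pushes it along and it stays at the greatest pull reached (m, same scale as joint gauge). It starts at a low reading, 0 to 0.016, left by an earlier pull.
- battery_back: bystander: black motorcycle battery, 74 x 117 x 104 mm, standing; origin at the centre of its underside
- battery_side: bystander: black motorcycle battery with a printed front, 76 x 116 x 110 mm, standing; origin at the centre of its underside
- multimeter: bystander: yellow hand multimeter lying face up, 128 x 70 x 38 mm; origin at the centre of its underside
- pliers: bystander: combination pliers with red handles, 173 mm long, lying flat; origin under the middle, long axis = y
- screwdriver: bystander: flat screwdriver with a black handle, 149 mm long, lying; origin under the middle, long axis = y
- spanner: bystander: small steel combination spanner, 124 mm long, lying flat; origin under the middle, long axis = y
- cap_strip: bystander: black moulded strip of six battery filler caps, 20 x 111 x 11 mm, lying; origin under the middle, long axis = y

How it is judged:
On the way, in this order (a step that is already met when the one before it is completed fails the run):
1. the pack stays in the dock, held by the catch, with nothing touching it (x of pack in the frame of dock between -0.0325 and -0.0245 m and contact force between each of the fingers, the arm and pack below 0.2 N), for 0.3 s.
2. the gauge is held between the two broad lines (26 to 34 mm of pull, half a millimetre allowed) while the catch holds the pack (x of pack in the frame of dock between -0.0325 and -0.0245 m and value of joint gauge between 0.0255 and 0.0345 m), for 1 s.
3. the gauge is home again and the pack still held by the catch (x of pack in the frame of dock between -0.0325 and -0.0245 m and value of joint gauge below 0.003 m), for 0.1 s.
At the end, for the whole second after the job is handed in: the pack is out of the catch and at rest, level in the dock's mouth (its origin 40 to 85 mm outward of the dock's origin), the gauge home (within 3 mm) and the drag pointer left between 25 and 37.5 mm (x of pack in the frame of dock between -0.085 and -0.04 m and y of pack in the frame of dock between -0.004 and 0.004 m and angle between pack's own z axis and vertical below 0.08 rad and linear speed of pack below 0.01 m/s and value of joint gauge below 0.003 m and value of joint rider between 0.025 and 0.0375 m); the robot touches nothing.
It fails at once if the gauge is pulled well beyond the far line (37 mm or more) (value of joint gauge above 0.037 m).
It fails at once if the gauge is let snap back (faster than 0.35 m/s) (velocity of joint gauge below -0.35 m/s).
It fails at once if a battery, tool or other bystander is shifted by more than 20 mm (distance of any of battery_back, battery_side, multimeter, pliers, screwdriver, spanner, cap_strip from where it was at the start of the episode above 0.02 m).
It also fails if it takes over 58 s, if anything falls off the work surface, if the arm or the gripper's body presses on something with over 40 N, if the wrist force passes 120 N, or if a joint passes its speed limit or range.

ROBOT

A 6-joint arm with a two-finger parallel gripper is mounted at the origin on the work surface; the furniture and walls round the work are solid. World frame = base frame: x ahead of the robot, y to its left, z up, the work surface at z = 0. Lengths are in m, angles in rad, forces in N, time in s.
With the tool pointing down it reaches from about 0.35 to 0.775 m from the base axis. Payload 7.3 kg.
Tool frame: the origin (TCP) lies midway between the tips of the shut fingers; the grasp point (between the pads) lies 19 mm behind it; z points along the fingers, y is the line along which they close (so a half turn about z gives the same grasp; the last joint's range is limited). The gripper opens to 92 mm and grips with 3 to 60 N. Pads are 19 mm wide; open, the fingers measure 130 mm over their backs; the gripper's body (75 mm by 190 mm) begins 47 mm behind the grasp point.
Start: joints at [1.1, 0.342, 1.524, -0, 1.275, -0.146], TCP at [0.168, 0.498, 0.198] pointing down, gripper open.
Joint ranges: [-2.53, 2.53], [-0.77, 2.02], [0.04, 2.7], [-1, 4.14], [0.28, 2.66], [-3.11, 3.11]. Speed limits (rad/s): [2.57, 2.57, 3.14, 3.14, 3.14, 3.14].

INTERFACE

Orientations are given as [roll, pitch, yaw] about the fixed x, y, z axes, in that order (R = Rz(yaw) Ry(pitch) Rx(roll)).
In Python, from cell import monitor, vision, workorder gives the robot as it stands.
- The arm moves only by the tool move_arm, never from a script. Its argument "rows" is a list of rows, each a list of 5 numbers: the shift along the world's x, y, z in mm, then the turn about the world's z in rad, then the closure, from -1 (fully open) to 1 (shut). A call has 1 to 12 rows; each row shifts and turns the commanded pose from where the row before left it; what a row does not reach is not made up. A row lasts 1/10 s, in which the tool goes at most 50 mm and 8.59 degrees, less where a joint would pass 70% of its speed; a pose out of reach is approached as far as the arm can. A call is refused whole if a number of a shift passes 50 or a number of a turn 0.15, either way. A call with a gripper value outside its range is refused whole. The fingers move at their own pace and stop on an object; "newtons" is the grip in N (left out, the last holds). Time passes only in rows, so rows that do not move let the fingers close. It gives the time, the measured TCP pose, the force, the opening and the grip force at its end, in the units of the state.
- monitor.observe(): the state, without advancing time (a new reading comes with each control period).
- vision.read_camera(name): name is "side" or "top"; returns the picture (384x512x3 uint8, red, green, blue); there is no depth.
- vision.get_calibration(name): a dict with "K" (3x3 intrinsics, pixels), "T" (4x4, takes a point from camera to world coordinates). Camera axes: x right, y up, looking along -z (the intrinsics and any distortion apply to the point x, -y, -z); pixel columns grow to the right and rows downward; lengths in m; the calibration is good to about 2 mm. A picture is of the moment at which its call begins. get_calibration takes no time and is no camera call.
- workorder.hand_in(): hands the job in; it is judged then, once.
The state is a dict: "time": time; "qpos": joint angles; "qvel": joint speeds; "joint_efforts": joint torques, N m; "tool_pos": TCP position; "tool_rot": TCP orientation; "contact_force": force on the tool from outside, world axes, zero at the start; "torque": the same for the moment, N m; "opening": finger opening in m; "grip_force": force on a finger pad.
Only numpy, scipy, OpenCV 4.12 (cv2) and the standard library are available. Lean on these libraries where they do the work, as an engineer would, in place of code of your own. Each camera call takes 0.05 s, during which the arm holds its last target. There are 200 camera calls.

## Working session

There is one attempt and no reset: what is moved stays moved. The work goes in short steps, Python scripts to look and compute and a tool call to move; the robot and the scene stay as the last step left them, time stands still between calls to the robot, and variables do not carry over. Pictures are saved under pics/ and viewed, at most 13 in all, crops included, and the job is handed in when it is done.

Besides the shell and the picture viewer there is one more tool, called after ">>>" as a command line: name --pt "numbers of a row" for each row, then --argument value for the rest. move_arm: Moves the arm, as the interface text tells. Its arguments: {"type":"object","properties":{"rows":{"type":"array","items":{"type":"array","items":{"type":"number"}}},"newtons":{"type":"number"}},"required":["rows"]}

```bash
mkdir -p pics; ls; python3 - <<'E'
from cell import monitor, vision
import cv2
print(monitor.observe())
for n in("top","side"):
    im=vision.read_camera(n); cv2.imwrite(f"pics/{n}0.png",im[:,:,::-1]); c=vision.get_calibration(n); print(n,c)
E
```

```text
pics
{'time': 0.0, 'qpos': array([ 1.10002591e+00,  3.42721902e-01,  1.52502946e+00,  4.80867869e-06,
        1.27540794e+00, -1.45997605e-01]), 'qvel': array([-0.00149391, -0.00097847,  0.00077833, -0.00103068, -0.00058226,
       -0.00108566]), 'joint_efforts': array([-2.88789033e-04, -4.31228793e+01, -2.44219315e+01,  7.17765070e-02,
        5.58810204e-02, -7.15042916e-05]), 'tool_pos': array([0.16728932, 0.49714825, 0.19764109]), 'tool_rot': array([-3.14004334e+00, -2.32463978e-04,  2.81681826e+00]), 'contact_force': array([-0.87217294,  0.13769543,  0.07313483]), 'torque': array([0.01743976, 0.03931469, 0.02933676]), 'grip_force': 0.0, 'opening': 0.09170902429924693}
top {'K': array([[373.15640338,   0.        , 264.01054077],
       [  0.        , 373.15640338, 191.66730935],
       [  0.        ,   0.        ,   1.        ]]), 'T': array([[ 0.00878451,  0.9856238 , -0.16872629,  0.29557498],
       [-0.99992487,  0.00721565, -0.00990912, -0.00673336],
       [-0.00854919,  0.16880066,  0.98561313,  1.05199501],
       [ 0.        ,  0.        ,  0.        ,  1.        ]])}
side {'K': array([[393.6883427 ,   0.        , 255.55659909],
       [  0.        , 393.6883427 , 185.54325829],
       [  0.        ,   0.        ,   1.        ]]), 'T': array([[-0.99727999,  0.05194679, -0.05228921,  0.4167296 ],
       [-0.07363039, -0.73434363,  0.67477255,  0.83961529],
       [-0.00334598,  0.67678723,  0.73617107,  0.97345114],
       [ 0.        ,  0.        ,  0.        ,  1.        ]])}
```

View pics/top0.png

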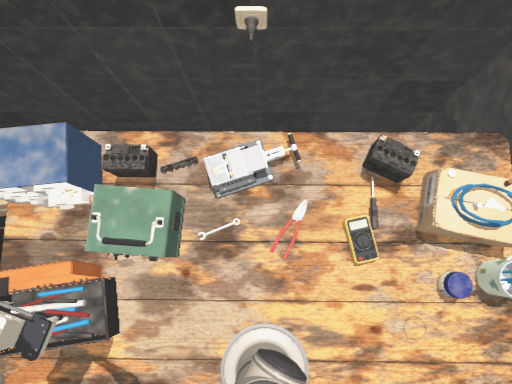

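View pics/side0.png

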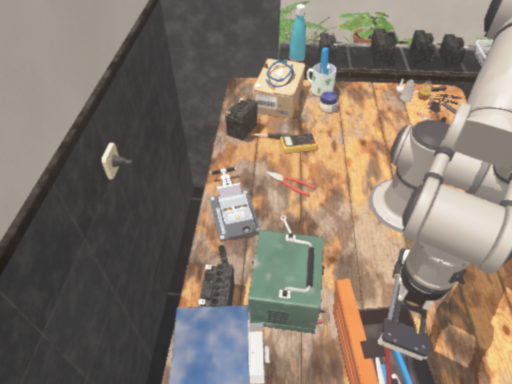

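The top view shows the dock around (238,168), the T handle around (294,150) and the pliers around (292,228). The pack's outward direction is to the image right, slightly up. Next I enlarge both views.

```bash
python3 - <<'E'
import cv2,numpy as np
a=cv2.imread("pics/top0.png")[125:205,195:310]; b=cv2.imread("pics/side0.png")[160:245,200:270]
a=cv2.resize(a,None,fx=6.9,fy=6.9,interpolation=cv2.INTER_CUBIC)
b=cv2.resize(b,None,fx=7,fy=7,interpolation=cv2.INTER_CUBIC)
cv2.imwrite("pics/c1.png",a);cv2.imwrite("pics/c2.png",b);print(a.shape,b.shape)
E
```

```text
(552, 794, 3) (595, 490, 3)
```

View pics/c1.png

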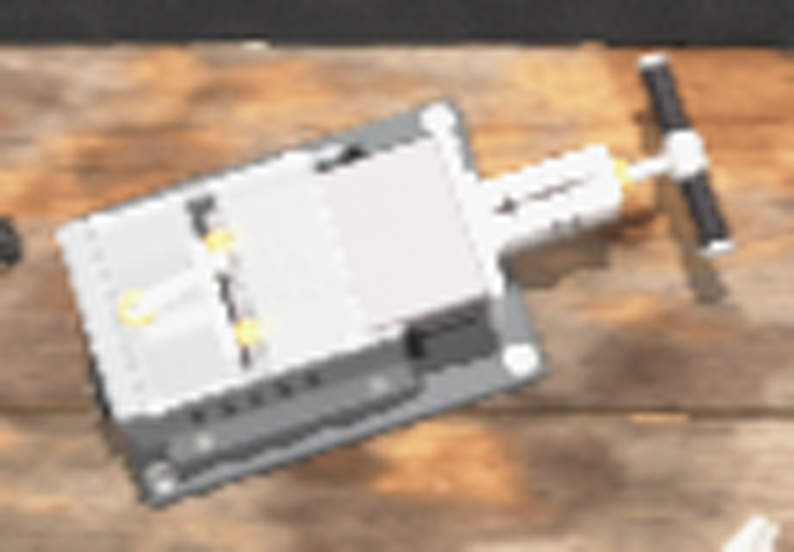

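View pics/c2.png

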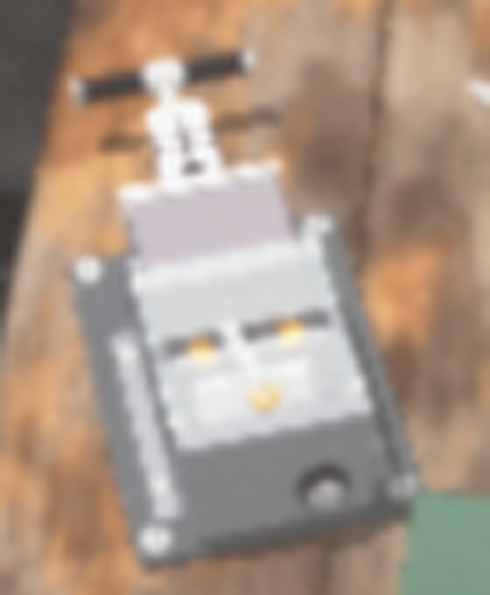

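The c1 crop shows the handle bar ends at (652,62) and (718,247), and plate corners at (455,97), (548,372) and (150,505). The c2 crop shows the bar ends at (75,88) and (250,62).

```bash
cat > h.py <<'E'
from cell import monitor, vision
import numpy as np, cv2
def ray(n,u,v):
    c=vision.get_calibration(n);K,T=c["K"],c["T"]
    d=T[:3,:3]@(np.linalg.inv(K)@[u,v,1]*[1,-1,-1]); return T[:3,3],d
def atz(n,u,v,z):
    o,d=ray(n,u,v); return o+d*(z-o[2])/d[2]
def proj(n,p):
    c=vision.get_calibration(n);T=c["T"]; q=T[:3,:3].T@(np.array(p)-T[:3,3])*[1,-1,-1]; q=c["K"]@q; return q[:2]/q[2]
E
python3 - <<'E'
from h import *
c1=lambda x,y:(195+(x+.5)/6.9-.5,125+(y+.5)/6.9-.5)
c2=lambda x,y:(200+(x+.5)/7-.5,160+(y+.5)/7-.5)
np.set_printoptions(precision=4,suppress=True)
A=[atz("top",*c1(*p),.035) for p in((652,62),(718,247))]
B=[atz("side",*c2(*p),.035) for p in((75,88),(250,62))]
for N in(A,B):
    d=N[0]-N[1]; print("bar",N,np.linalg.norm(d),(N[0]+N[1])/2,"out dir",np.degrees(np.arctan2(-d[0],d[1]))-90+90, np.degrees(np.arctan2(d[1],d[0])))
C=[atz("top",*c1(*p),.008) for p in((455,97),(548,372),(150,505))]
print(C,np.linalg.norm(C[0]-C[1]),np.linalg.norm(C[1]-C[2]),"centre",(C[0]+C[2])/2,"out",np.degrees(np.arctan2(*(C[1]-C[2])[[1,0]])))
D=[atz("side",*c2(*p),.008) for p in((70,262),(330,212),(148,563),(418,510))]
print("side plate",D)
print("wall foot", [atz("top",u,131,0) for u in(200,300)])
E
```

```text
bar [array([ 0.6376, -0.0662,  0.035 ]), array([ 0.5594, -0.0928,  0.035 ])] 0.08258559801443231 [ 0.5985 -0.0795  0.035 ] out dir -71.21181129808537 18.788188701914656
bar [array([ 0.6389, -0.0706,  0.035 ]), array([ 0.5574, -0.094 ,  0.035 ])] 0.08480187647469156 [ 0.5981 -0.0823  0.035 ] out dir -74.00770746633927 15.992292533660734
[array([0.6308, 0.0153, 0.008 ]), array([ 0.5127, -0.0244,  0.008 ]), array([0.4558, 0.1388, 0.008 ])] 0.12459182028208896 0.17281832512191542 centre [0.5433 0.077  0.008 ] out -70.77691391627293
side plate [array([0.6305, 0.0156, 0.008 ]), array([ 0.513, -0.024,  0.008]), array([0.572 , 0.1801, 0.008 ]), array([0.4601, 0.1446, 0.008 ])]
wall foot [array([0.6557, 0.1941, 0.    ]), array([ 0.6574, -0.1004,  0.    ])]
```

```bash
python3 - <<'E'
from h import *
o1,d1=ray("top",251,17);o2,d2=ray("side",108,161)
s=np.linalg.lstsq(np.c_[d1,-d2],o2-o1,rcond=None)[0]
print("socket",o1+d1*s[0],o2+d2*s[1])
u=np.array([np.cos(np.radians(-71.2)),np.sin(np.radians(-71.2))])
for n,p,z in(("top",(292,228),.01),("top",(280,240),.01),("top",(302,205),.01),("top",(390,158),.1),("top",(368,175),.09)): print(atz(n,*p,z))
h=np.array([.598,-.081]);print("dock orig",h-u*(.144+.0485),"turn",np.radians(18.8-(np.degrees(monitor.observe()["tool_rot"][2])-90)))
E
```

```text
socket [0.90787521 0.04008103 0.17083512] [0.91226706 0.0397678  0.17387029]
[ 0.37187208 -0.07510764  0.01      ]
[ 0.33842006 -0.04175262  0.01      ]
[ 0.43668029 -0.10347398  0.01      ]
[ 0.55049628 -0.32663067  0.1       ]
[ 0.50672096 -0.27010216  0.09      ]
dock orig [0.53596385 0.10122998] turn -0.9178688409824964
```

The wall is at x≈0.91, so nothing blocks the gripper with its finger line across the handle. I move over in front of the bar, on its outward side.

>>> move_arm --pt "0 0 50 0 0.13" --pt "0 0 50 0 0.13" --pt "28 -38 0 -0.115 0.13" --pt "28 -38 0 -0.115 0.13" --pt "28 -38 0 -0.115 0.13" --pt "28 -38 0 -0.115 0.13" --pt "28 -38 0 -0.115 0.13" --pt "28 -38 0 -0.115 0.13" --pt "28 -38 0 -0.115 0.13" --pt "28 -38 0 -0.115 0.13" --newtons 20

```text
time: 1.1
tool_pos: [0.3921, 0.1918, 0.2982]
tool_rot: [-3.141, -0.0, 1.892]
contact_force: [-0.3, 0.1, 0.5]
opening: 0.0397
grip_force: 0.0
```

>>> move_arm --pt "28 -38 0 0 0.13" --pt "28 -38 0 0 0.13" --pt "28 -38 0 0 0.13" --pt "28 -38 0 0 0.13" --pt "28 -38 0 0 0.13" --pt "28 -38 0 0 0.13" --pt "28 -38 0 0 0.13" --pt "28 -38 0 0 0.13" --pt "0 0 0 0 0.13" --pt "0 0 0 0 0.13"

```text
time: 2.1
tool_pos: [0.6154, -0.1112, 0.2967]
tool_rot: [-3.14, -0.002, 1.895]
contact_force: [-0.4, 0.7, -0.3]
opening: 0.0398
grip_force: 0.0
```

>>> move_arm --pt "-4 -8 -20 0 0.13" --pt "0 0 -40 0 0.13" --pt "0 0 -40 0 0.13" --pt "0 0 -40 0 0.13" --pt "0 0 -40 0 0.13" --pt "0 0 -40 0 0.13" --pt "0 0 -30 0 0.13" --pt "0 0 -20 0 0.13" --pt "0 0 -8 0 0.13" --pt "0 0 0 0 0.13" --pt "0 0 0 0 0.13"

```text
time: 3.2
tool_pos: [0.6123, -0.1181, 0.0219]
tool_rot: [3.14, 0.001, 1.897]
contact_force: [-0.1, 0.0, 0.1]
opening: 0.0399
grip_force: 0.0
```

```bash
python3 - <<'E'
from h import *
s=monitor.observe();print(s["tool_pos"],s["contact_force"])
a=vision.read_camera("top")[110:210,200:330,::-1]; b=vision.read_camera("side")[130:230,195:285,::-1]
cv2.imwrite("pics/d1.png",np.hstack([cv2.resize(x,None,fx=3.6,fy=3.6,interpolation=3) for x in(a,b)]))
E
```

```text
[ 0.61227852 -0.11806505  0.02190682] [-0.11198034  0.02494828  0.10108702]
```

View pics/d1.png

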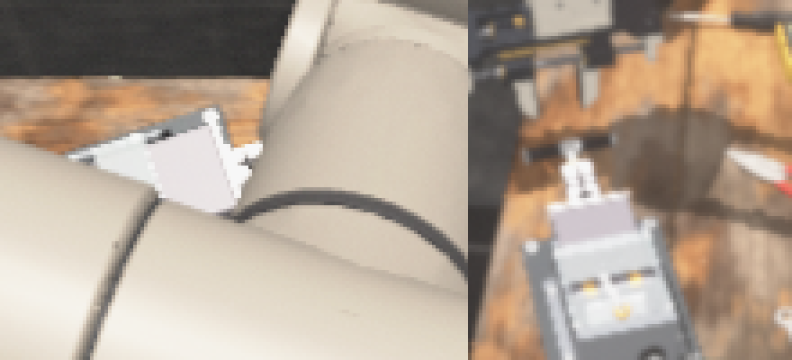

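The side crop shows both fingers in front of the bar and centred on it (fingers at columns 530 and 588, bar centre at 570). I start pushing inward.

>>> move_arm --pt "-1.6 4.7 -3 0 0.13" --pt "-1.6 4.7 0 0 0.13" --pt "-1.6 4.7 0 0 0.13" --pt "-1.6 4.7 0 0 0.13" --pt "-1.6 4.7 0 0 0.13" --pt "-1.6 4.7 0 0 0.13" --pt "-1.6 4.7 0 0 0.13" --pt "-1.6 4.7 0 0 0.13" --pt "0 0 0 0 0.13"

```text
time: 4.2
tool_pos: [0.5985, -0.0801, 0.0173]
tool_rot: [-3.141, -0.0, 1.897]
contact_force: [-0.9, -0.1, -0.3]
opening: 0.0399
grip_force: 0.0
```

>>> move_arm --pt "-0.96 2.84 0 0 0.13" --pt "-0.96 2.84 0 0 0.13" --pt "0 0 0 0 0.13"

```text
time: 4.5
tool_pos: [0.5967, -0.0748, 0.0173]
tool_rot: [-3.142, -0.0, 1.897]
contact_force: [0.2, 0.6, -0.7]
opening: 0.0401
grip_force: 0.0
```

```bash
python3 - <<'E'
from h import *
s=monitor.observe();print(s["tool_pos"],s["contact_force"],s["torque"])
a=vision.read_camera("top")[110:210,200:330,::-1]; b=vision.read_camera("side")[130:230,195:285,::-1]
cv2.imwrite("pics/d2.png",cv2.resize(b,None,fx=6,fy=6,interpolation=3))
E
```

```text
[ 0.59667375 -0.07484206  0.01731495] [ 0.22998005  0.62615533 -0.66565206] [-0.04925817  0.09111675 -0.0154634 ]
```

View pics/d2.png

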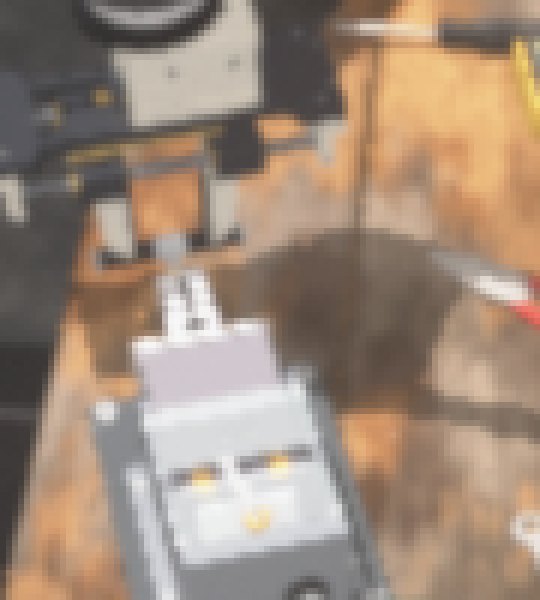

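The fingers stand just at the bar with nothing pushed yet. I keep going while watching the force.

>>> move_arm --pt "-0.96 2.84 0 0 0.13" --pt "-0.96 2.84 0 0 0.13" --pt "-0.96 2.84 0 0 0.13" --pt "0 0 0 0 0.13"

```text
time: 5.0
tool_pos: [0.5937, -0.0662, 0.0173]
tool_rot: [-3.142, -0.0, 1.897]
contact_force: [-0.6, -0.9, 0.0]
opening: 0.04
grip_force: 0.0
```

>>> move_arm --pt "-0.96 2.84 0 0 0.13" --pt "-0.96 2.84 0 0 0.13" --pt "0 0 0 0 0.13"

```text
time: 5.3
tool_pos: [0.5918, -0.0605, 0.0173]
tool_rot: [-3.141, -0.0, 1.897]
contact_force: [0.5, 0.0, -0.8]
opening: 0.0401
grip_force: 0.0
```

```bash
python3 - <<'E'
from h import *
s=monitor.observe();p=s["tool_pos"]
b=vision.read_camera("side")[130:230,195:285,::-1]
cv2.imwrite("pics/d3.png",cv2.resize(b,None,fx=6,fy=6,interpolation=3))
f=lambda q:(proj("side",q)-[195,130]+.5)*6-.5
print("tcp",f(p),"grasp",f(p+[0,0,.019]))
a=np.array([.947,.322,0])
for k in(-.02,-.039,.02,.039): print(k,f(p+a*k))
print("old bar",f([.598,-.081,.035]))
E
```

```text
tcp [177.76206787 294.66099543] grasp [175.63345    270.97066302]
-0.02 [212.78977723 288.08199546]
-0.039 [245.90202972 281.86276183]
0.02 [142.55589221 301.27351543]
0.039 [108.94347562 307.58669124]
old bar [169.49000711 245.79497991]
```

View pics/d3.png

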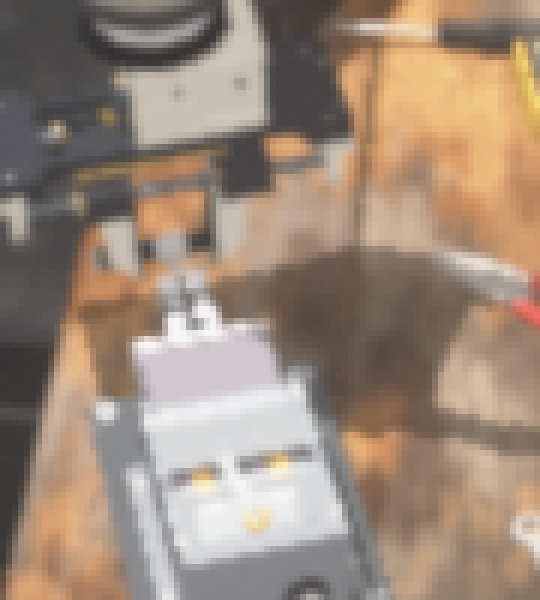

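The fingers now occlude the bar with no force, and the tips appear about 20 mm higher than the TCP. With the gripper open, the tips stand above the bar. I retreat outward and shut the fingers to push.

>>> move_arm --pt "0 0 20 0 0.13" --pt "4.8 -14.2 0 0 0.13" --pt "4.8 -14.2 0 0 0.13" --pt "4.8 -14.2 0 0 0.13" --pt "4.8 -14.2 0 0 1" --pt "0 0 0 0 1" --pt "0 0 0 0 1" --pt "0 0 0 0 1"

```text
time: 6.15
tool_pos: [0.6108, -0.1174, 0.037]
tool_rot: [-3.141, -0.001, 1.897]
contact_force: [0.0, -0.3, -0.8]
opening: 0.0126
grip_force: 0.0
```

```bash
python3 - <<'E'
from h import *
s=monitor.observe();p=s["tool_pos"];print(p,s["tool_rot"],s["opening"])
b=vision.read_camera("side")[100:200,185:285,::-1]
f=lambda q:(proj("side",q)-[185,100]+.5)*6-.5
im=cv2.resize(b,None,fx=6,fy=6,interpolation=3)
for q in(p,p+[0,0,.019]): cv2.drawMarker(im,tuple(int(round(v)) for v in f(q)),(0,0,255),0,14)
cv2.imwrite("pics/d4.png",im)
print(f(p),f(p+[0,0,.019]))
E
```

```text
[ 0.61084279 -0.11735315  0.03700833] [-3.14105259e+00 -6.72135626e-04  1.89687535e+00] 0.012587217607473292
[215.15163838 376.94896422] [212.82522162 352.6745171 ]
```

View pics/d4.png

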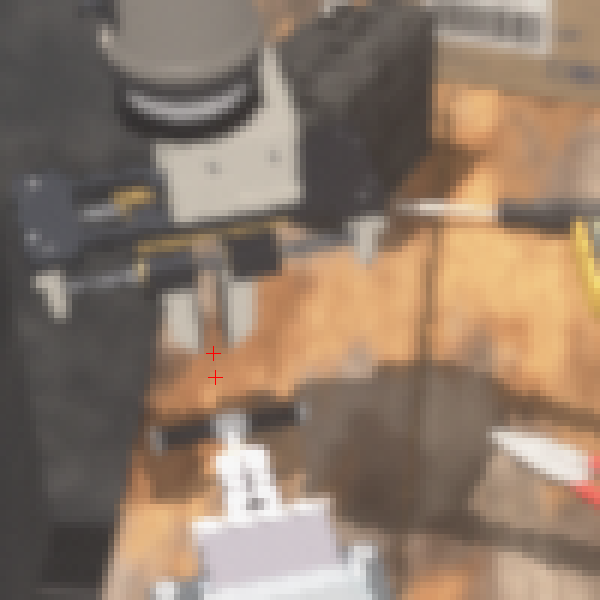

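The finger tips are at rows 345–350, about 25 px (roughly 22 mm) above the projected TCP at row 377. I probe gently downward on the free table to find the true tip height.

>>> move_arm --pt "0 0 -15 0 1" --pt "0 0 -5 0 1" --pt "0 0 -3 0 1" --pt "0 0 0 0 1"

```text
time: 6.6
tool_pos: [0.611, -0.1174, 0.0141]
tool_rot: [-3.141, -0.0, 1.897]
contact_force: [-0.1, 0.9, -0.1]
opening: 0.0006
grip_force: 0.0
```

>>> move_arm --pt "0 0 -3 0 1" --pt "0 0 -3 0 1" --pt "0 0 0 0 1"

```text
time: 6.9
tool_pos: [0.611, -0.1177, 0.0081]
tool_rot: [-3.141, -0.0, 1.897]
contact_force: [0.2, -1.0, -0.0]
opening: 0.0007
grip_force: 0.0
```

>>> move_arm --pt "0 0 -3 0 1" --pt "0 0 -3 0 1" --pt "0 0 0 0 1"

```text
time: 7.2
tool_pos: [0.6109, -0.1176, 0.0018]
tool_rot: [-3.141, -0.001, 1.897]
contact_force: [-0.8, 0.2, 0.4]
opening: 0.0003
grip_force: 0.0
```

>>> move_arm --pt "0 0 -2 0 1" --pt "0 0 -2 0 1" --pt "0 0 0 0 1"

```text
time: 7.5
tool_pos: [0.611, -0.1177, -0.002]
tool_rot: [-3.141, -0.0, 1.897]
contact_force: [-0.1, 0.6, 0.3]
opening: 0.0004
grip_force: 0.0
```

>>> move_arm --pt "0 0 -3 0 1" --pt "0 0 -3 0 1" --pt "0 0 0 0 1"

```text
time: 7.8
tool_pos: [0.6108, -0.1176, -0.0082]
tool_rot: [-3.141, -0.001, 1.897]
contact_force: [0.2, 0.1, 0.2]
opening: 0.0001
grip_force: 0.0
```

>>> move_arm --pt "0 0 -2 0 1" --pt "0 0 -2 0 1" --pt "0 0 0 0 1"

```text
time: 8.1
tool_pos: [0.611, -0.1177, -0.012]
tool_rot: [-3.141, -0.0, 1.897]
contact_force: [-0.7, -0.4, 0.5]
opening: 0.0006
grip_force: 0.0
```

>>> move_arm --pt "0 0 -2 0 1" --pt "0 0 -2 0 1" --pt "0 0 0 0 1"

```text
time: 8.4
tool_pos: [0.611, -0.1177, -0.016]
tool_rot: [-3.141, -0.0, 1.897]
contact_force: [-0.7, 0.6, 0.5]
opening: 0.0007
grip_force: 0.0
```

There is still no table contact, which fits tips about 24 mm above the reported TCP. They should now span the bar's height, so I push with the fingers shut.

>>> move_arm --pt "-1.6 4.7 0 0 1" --pt "-1.6 4.7 0 0 1" --pt "-0.96 2.84 0 0 1" --pt "-0.96 2.84 0 0 1" --pt "0 0 0 0 1"

```text
time: 8.9
tool_pos: [0.606, -0.1021, -0.0156]
tool_rot: [3.142, -0.0, 1.897]
contact_force: [-0.9, -0.4, -0.9]
opening: 0.0006
grip_force: 0.0
```

>>> move_arm --pt "-0.96 2.84 0 0 1" --pt "-0.96 2.84 0 0 1" --pt "-0.96 2.84 0 0 1" --pt "0 0 0 0 1"

```text
time: 9.3
tool_pos: [0.6031, -0.0938, -0.0156]
tool_rot: [3.142, -0.0, 1.897]
contact_force: [-0.1, 0.6, 0.1]
opening: 0.0004
grip_force: 0.0
```

>>> move_arm --pt "-0.96 2.84 0 0 1" --pt "-0.96 2.84 0 0 1" --pt "0 0 0 0 1"

```text
time: 9.6
tool_pos: [0.6017, -0.0889, -0.0155]
tool_rot: [3.141, 0.001, 1.897]
contact_force: [1.7, -3.1, -0.7]
opening: 0.0006
grip_force: 2.0
```

>>> move_arm --pt "-0.96 2.84 0 0 1" --pt "-0.96 2.84 0 0 1" --pt "0 0 0 0 1"

```text
time: 9.9
tool_pos: [0.5997, -0.0834, -0.0156]
tool_rot: [3.141, 0.001, 1.897]
contact_force: [0.1, -4.6, -0.6]
opening: 0.0004
grip_force: 2.3
```

Contact came at y ≈ -0.090, and the force is now about 4.6 N. I push on to the stop.

>>> move_arm --pt "-0.96 2.84 0 0 1" --pt "-0.96 2.84 0 0 1" --pt "-0.96 2.84 0 0 1" --pt "-0.96 2.84 0 0 1" --pt "-0.64 1.89 0 0 1" --pt "0 0 0 0 1"

```text
time: 10.5
tool_pos: [0.5955, -0.0706, -0.0155]
tool_rot: [3.141, 0.002, 1.897]
contact_force: [2.0, -6.0, -2.4]
opening: 0.0
grip_force: 3.2
```

>>> move_arm --pt "-0.64 1.89 0 0 1" --pt "-0.64 1.89 0 0 1" --pt "0 0 0 0 1"

```text
time: 10.8
tool_pos: [0.5943, -0.0671, -0.0155]
tool_rot: [3.14, 0.002, 1.897]
contact_force: [2.5, -6.7, -2.0]
opening: 0.0003
grip_force: 3.7
```

>>> move_arm --pt "-0.64 1.89 0 0 1" --pt "-0.64 1.89 0 0 1" --pt "0 0 0 0 1"

```text
time: 11.1
tool_pos: [0.5941, -0.0648, -0.0152]
tool_rot: [3.139, 0.005, 1.897]
contact_force: [3.9, -12.8, -3.2]
opening: 0.0003
grip_force: 6.6
```

>>> move_arm --pt "-0.48 1.42 0 0 1" --pt "-0.48 1.42 0 0 1" --pt "0 0 0 0 1"

```text
time: 11.4
tool_pos: [0.5942, -0.0637, -0.0149]
tool_rot: [3.138, 0.008, 1.897]
contact_force: [6.6, -19.5, -4.5]
opening: 0.0007
grip_force: 9.8
```

The force has reached 20 N at a firm stop after about 28 mm of travel, as expected. I ease off and back away.

>>> move_arm --pt "0.64 -1.89 0 0 1" --pt "0.64 -1.89 0 0 1" --pt "0.64 -1.89 0 0 1" --pt "0.64 -1.89 0 0 1" --pt "0.64 -1.89 0 0 1" --pt "0.64 -1.89 0 0 1" --pt "0.96 -2.84 0 0 1" --pt "0.96 -2.84 0 0 1" --pt "1.6 -4.7 0 0 1" --pt "0 0 0 0 1"

```text
time: 12.4
tool_pos: [0.5984, -0.0808, -0.0158]
tool_rot: [-3.141, -0.001, 1.896]
contact_force: [0.7, -0.1, -0.0]
opening: 0.0007
grip_force: 0.0
```

```bash
python3 - <<'E'
from h import *
s=monitor.observe();p=s["tool_pos"];print(p,s["contact_force"])
b=vision.read_camera("side"); a=cv2.imread("pics/side0.png")[:,:,::-1]
# shift of dock cover (fixed) vs pack front edge/hub via template match
for name,(x0,y0,x1,y1) in {"dock":(218,200,255,235),"pack":(216,184,244,196),"housing":(222,174,233,188)}.items():
    t=np.ascontiguousarray(a[y0:y1,x0:x1]); r=np.ascontiguousarray(b[y0-12:y1+22,x0-10:x1+14])
    t,r=[cv2.resize(q,None,fx=4,fy=4,interpolation=3) for q in(t,r)]
    _,m,_,l=cv2.minMaxLoc(cv2.matchTemplate(r,t,cv2.TM_CCOEFF_NORMED)); print(name,m,l[0]/4-10,l[1]/4-12)
i=np.array([-.322,.947,0]);h=np.array([.598,-.081,.035])
for d in(0,.02,.028): print(d,proj("side",h+i*(d+.06)) - proj("side",h+i*.06))
E
```

```text
[ 0.59842631 -0.08080249 -0.01581644] [ 0.67414307 -0.14194009 -0.03685755]
dock 0.9769514203071594 0.0 0.0
pack 0.7232897877693176 1.0 4.0
housing 0.9010493159294128 1.0 5.0
0 [0. 0.]
0.02 [1.25899312 4.394281  ]
0.028 [1.76990774 6.17753331]
```

The pack and gauge image shifted about 4.5 px, roughly 20 mm inward, and nothing touches them, so the catch holds. I go up, over the bar, and down astride the housing behind it.

>>> move_arm --pt "0 0 40 0 0" --pt "0 0 30 0 0" --pt "-4 12 0 0 0" --pt "-4 12 0 0 0" --pt "-4 12 0 0 0" --pt "-5 13 0 0 0" --pt "0 0 0 0 0" --pt "0 0 -15 0 0" --pt "0 0 -10 0 0" --pt "0 0 -5 0 0" --pt "0 0 0 0 0"

```text
time: 13.55
tool_pos: [0.5811, -0.0319, 0.0232]
tool_rot: [-3.14, -0.001, 1.897]
contact_force: [0.4, -0.3, 0.4]
opening: 0.0461
grip_force: 0.0
```

```bash
python3 - <<'E'
from h import *
s=monitor.observe();p=s["tool_pos"];print(p,s["contact_force"])
b=vision.read_camera("side")[120:220,185:285,::-1]
f=lambda q:(proj("side",q)-[185,120]+.5)*6-.5
im=cv2.resize(b,None,fx=6,fy=6,interpolation=3)
cv2.imwrite("pics/d5.png",im); print(f(p),f([.5916,-.0621,.035]))
E
```

```text
[ 0.58106448 -0.03193662  0.0232263 ] [ 0.41396833 -0.30095147  0.40788312]
[249.9204264 385.8183883] [236.53612518 330.55092729]
```

View pics/d5.png

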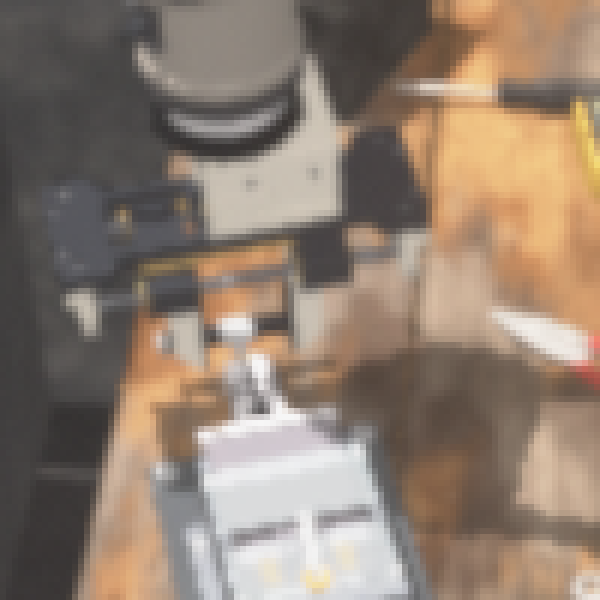

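The side crop shows the bar centre at (236,327) and the finger tips at (187,365) and (307,358), astride and behind the bar. I lower the rest of the way.

>>> move_arm --pt "0 0 -8 0 0" --pt "0 0 -6 0 0" --pt "0 0 -6 0 0" --pt "0 0 0 0 0"

```text
time: 14.0
tool_pos: [0.581, -0.0318, 0.0033]
tool_rot: [-3.14, -0.001, 1.897]
contact_force: [0.1, -0.0, 0.0]
opening: 0.0461
grip_force: 0.0
```

>>> move_arm --pt "0 0 -6 0 0" --pt "0 0 -5 0 0" --pt "0 0 -5 0 0" --pt "0 0 0 0 0"

```text
time: 14.4
tool_pos: [0.5811, -0.0317, -0.0125]
tool_rot: [-3.14, -0.001, 1.897]
contact_force: [-0.2, -0.3, -0.1]
opening: 0.0459
grip_force: 0.0
```

>>> move_arm --pt "0.96 -2.84 0 0 0" --pt "0.96 -2.84 0 0 0" --pt "0 0 0 0 0"

```text
time: 14.7
tool_pos: [0.5841, -0.0381, -0.0114]
tool_rot: [3.141, 0.001, 1.896]
contact_force: [-0.0, -0.3, -0.0]
opening: 0.0455
grip_force: 0.0
```

>>> move_arm --pt "0.64 -1.89 0 0 0" --pt "0.64 -1.89 0 0 0" --pt "0 0 0 0 0"

```text
time: 15.0
tool_pos: [0.5851, -0.0416, -0.0116]
tool_rot: [3.141, 0.0, 1.897]
contact_force: [-0.1, 0.9, 0.8]
opening: 0.0461
grip_force: 0.0
```

>>> move_arm --pt "0.64 -1.89 0 0 0" --pt "0.64 -1.89 0 0 0" --pt "0 0 0 0 0"

```text
time: 15.3
tool_pos: [0.586, -0.0449, -0.0117]
tool_rot: [-3.141, -0.001, 1.897]
contact_force: [-0.6, 1.3, 1.5]
opening: 0.046
grip_force: 1.1
```

>>> move_arm --pt "0.64 -1.89 0 0 0" --pt "0.64 -1.89 0 0 0" --pt "0 0 0 0 0"

```text
time: 15.6
tool_pos: [0.5873, -0.0488, -0.0117]
tool_rot: [-3.141, -0.0, 1.897]
contact_force: [-1.2, 3.8, 1.4]
opening: 0.0458
grip_force: 1.9
```

The bar is hooked at about 4 N, so I draw it outward slowly.

>>> move_arm --pt "0.64 -1.89 0 0 0" --pt "0.64 -1.89 0 0 0" --pt "0.64 -1.89 0 0 0" --pt "0.64 -1.89 0 0 0" --pt "0.64 -1.89 0 0 0" --pt "0 0 0 0 0"

```text
time: 16.2
tool_pos: [0.5903, -0.0576, -0.0117]
tool_rot: [-3.141, -0.001, 1.897]
contact_force: [-1.9, 6.7, 2.7]
opening: 0.0458
grip_force: 3.7
```

>>> move_arm --pt "0.64 -1.89 0 0 0" --pt "0.64 -1.89 0 0 0" --pt "0.64 -1.89 0 0 0" --pt "0 0 0 0 0"

```text
time: 16.6
tool_pos: [0.5919, -0.0628, -0.0118]
tool_rot: [-3.141, -0.002, 1.897]
contact_force: [-2.5, 8.7, 3.3]
opening: 0.0463
grip_force: 4.7
```

>>> move_arm --pt "0.64 -1.89 0 0 0" --pt "0.64 -1.89 0 0 0" --pt "0.64 -1.89 0 0 0" --pt "0.64 -1.89 0 0 0" --pt "0 0 0 0 0" --pt "0 0 0 0 0"

```text
time: 17.2
tool_pos: [0.5941, -0.0695, -0.0118]
tool_rot: [-3.14, -0.004, 1.897]
contact_force: [-3.7, 11.4, 3.6]
opening: 0.0455
grip_force: 6.1
```

```bash
python3 - <<'E'
from h import *
for i in range(6):
    vision.read_camera("side"); s=monitor.observe(); print(s["tool_pos"],s["contact_force"],np.hypot(*s["contact_force"][:2]))
E
```

```text
[ 0.59409833 -0.06940747 -0.01177806] [-3.95742982 11.95127303  3.616939  ] 12.589447083179417
[ 0.59406401 -0.06940326 -0.01178919] [-3.35868859 11.62861839  4.11007358] 12.103947893116379
[ 0.59406948 -0.06942716 -0.01179255] [-4.21723411 11.66656111  5.02281508] 12.405390433259658
[ 0.59407473 -0.0694035  -0.01178053] [-3.72053623 10.76413509  4.37142764] 11.38898565081569
[ 0.59408706 -0.06940697 -0.0117768 ] [-4.27755517 11.49453723  4.37943823] 12.264659157613375
[ 0.594087   -0.06941838 -0.01175526] [-3.81536912 11.60393288  4.95930279] 12.215084922848096
```

The force averages 12.1 N, about 25.3 mm of pull, and the geometry agrees. I draw 4.5 mm more and hold.

>>> move_arm --pt "0.48 -1.42 0 0 0" --pt "0.48 -1.42 0 0 0" --pt "0.48 -1.42 0 0 0" --pt "0 0 0 0 0" --pt "0 0 0 0 0"

```text
time: 18.0
tool_pos: [0.5953, -0.0733, -0.0118]
tool_rot: [-3.14, -0.004, 1.897]
contact_force: [-4.5, 13.7, 5.5]
opening: 0.0459
grip_force: 6.9
```

```bash
python3 - <<'E'
from h import *
F=[]
for i in range(12):
    b=vision.read_camera("side"); s=monitor.observe(); F.append(np.hypot(*s["contact_force"][:2]))
print(s["tool_pos"],np.mean(F),s["time"])
b=b[130:210,200:270,::-1]
cv2.imwrite("pics/d6.png",cv2.resize(b,None,fx=7,fy=7,interpolation=3))
E
```

```text
[ 0.59531553 -0.0732472  -0.01180791] 13.707792145807424 18.6
```

View pics/d6.png

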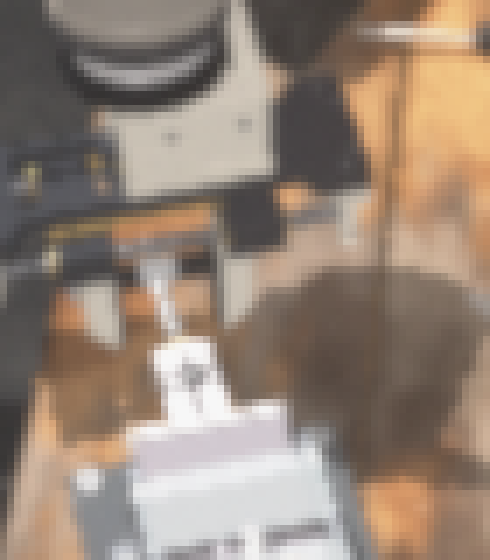

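The picture shows the handle drawn out and the index at about (193,375) between the dark lines. The force of 13.7 N means about 29 mm of pull. I hold on, then ease it back.

>>> move_arm --pt "0 0 0 0 0" --pt "0 0 0 0 0" --pt "0 0 0 0 0" --pt "0 0 0 0 0" --pt "0 0 0 0 0" --pt "0 0 0 0 0" --pt "0 0 0 0 0" --pt "0 0 0 0 0" --pt "0 0 0 0 0" --pt "0 0 0 0 0" --pt "0 0 0 0 0" --pt "0 0 0 0 0"

```text
time: 19.8
tool_pos: [0.5953, -0.0733, -0.0118]
tool_rot: [-3.14, -0.004, 1.897]
contact_force: [-3.7, 13.7, 5.4]
opening: 0.0459
grip_force: 6.8
```

>>> move_arm --pt "0 0 0 0 0" --pt "0 0 0 0 0" --pt "0 0 0 0 0" --pt "0 0 0 0 0" --pt "-0.64 1.89 0 0 0" --pt "-0.64 1.89 0 0 0" --pt "-0.64 1.89 0 0 0" --pt "-0.64 1.89 0 0 0" --pt "-0.64 1.89 0 0 0" --pt "-0.64 1.89 0 0 0" --pt "-0.64 1.89 0 0 0" --pt "-0.64 1.89 0 0 0"

```text
time: 21.0
tool_pos: [0.5907, -0.0594, -0.0117]
tool_rot: [-3.141, -0.002, 1.897]
contact_force: [-2.8, 6.8, 3.0]
opening: 0.0457
grip_force: 3.9
```

>>> move_arm --pt "-0.64 1.89 0 0 0" --pt "-0.64 1.89 0 0 0" --pt "-0.64 1.89 0 0 0" --pt "-0.64 1.89 0 0 0" --pt "-0.64 1.89 0 0 0" --pt "-0.64 1.89 0 0 0" --pt "-0.64 1.89 0 0 0" --pt "-0.64 1.89 0 0 0" --pt "-0.64 1.89 0 0 0" --pt "-0.64 1.89 0 0 0" --pt "-0.64 1.89 0 0 0" --pt "0 0 0 0 0"

```text
time: 22.2
tool_pos: [0.5845, -0.0399, -0.0116]
tool_rot: [3.141, 0.0, 1.897]
contact_force: [0.8, -1.2, -0.2]
opening: 0.0454
grip_force: 0.0
```

The gauge is home. I lift out, go over to the outward side, shut the fingers and lower them.

>>> move_arm --pt "-1.9 5.7 0 0 0" --pt "0 0 0 0 0" --pt "0 0 20 0 0" --pt "0 0 35 0 0" --pt "0 0 20 0 0" --pt "5 -15 0 0 0.5" --pt "5 -15 0 0 1" --pt "5 -16 0 0 1" --pt "5 -16 0 0 1" --pt "0 0 0 0 1" --pt "0 0 0 0 1" --pt "0 0 0 0 1"

```text
time: 23.4
tool_pos: [0.6021, -0.0958, 0.0628]
tool_rot: [-3.141, -0.001, 1.897]
contact_force: [0.6, 0.0, -0.2]
opening: 0.0009
grip_force: 0.0
```

>>> move_arm --pt "0 0 -20 0 1" --pt "0 0 -30 0 1" --pt "0 0 -15 0 1" --pt "0 0 -10 0 1" --pt "0 0 -5 0 1" --pt "0 0 0 0 1"

```text
time: 24.0
tool_pos: [0.6025, -0.0959, -0.0168]
tool_rot: [-3.141, -0.0, 1.897]
contact_force: [0.3, -0.5, 0.3]
opening: 0.0007
grip_force: 0.0
```

>>> move_arm --pt "-1.6 4.7 0 0 1" --pt "-1.6 4.7 0 0 1" --pt "-1.6 4.7 0 0 1" --pt "-0.96 2.84 0 0 1" --pt "-0.96 2.84 0 0 1" --pt "-0.64 1.89 0 0 1" --pt "0 0 0 0 1"

```text
time: 24.7
tool_pos: [0.5961, -0.0757, -0.0162]
tool_rot: [3.14, 0.003, 1.897]
contact_force: [0.5, -4.6, -0.4]
opening: 0.0006
grip_force: 2.5
```

>>> move_arm --pt "-0.64 1.89 0 0 1" --pt "-0.64 1.89 0 0 1" --pt "-0.64 1.89 0 0 1" --pt "0 0 0 0 1"

```text
time: 25.1
tool_pos: [0.5944, -0.0706, -0.0162]
tool_rot: [3.14, 0.003, 1.897]
contact_force: [1.7, -7.2, -2.0]
opening: 0.0006
grip_force: 3.5
```

>>> move_arm --pt "-0.64 1.89 0 0 1" --pt "-0.64 1.89 0 0 1" --pt "-0.64 1.89 0 0 1" --pt "0 0 0 0 1"

```text
time: 25.5
tool_pos: [0.5926, -0.0651, -0.0161]
tool_rot: [3.14, 0.004, 1.897]
contact_force: [2.1, -7.4, -1.9]
opening: 0.0006
grip_force: 3.9
```

>>> move_arm --pt "-0.64 1.89 0 0 1" --pt "-0.64 1.89 0 0 1" --pt "0 0 0 0 1"

```text
time: 25.8
tool_pos: [0.5924, -0.0632, -0.0159]
tool_rot: [3.138, 0.007, 1.897]
contact_force: [4.0, -14.5, -2.3]
opening: 0.0003
grip_force: 7.7
```

>>> move_arm --pt "-0.48 1.42 0 0 1" --pt "-0.48 1.42 0 0 1" --pt "0 0 0 0 1"

```text
time: 26.1
tool_pos: [0.5925, -0.0631, -0.0154]
tool_rot: [3.137, 0.011, 1.897]
contact_force: [5.0, -24.5, -3.6]
opening: 0.0006
grip_force: 12.7
```

The stop is firm at 24 N. I back off and watch whether the pack follows.

>>> move_arm --pt "0.64 -1.89 0 0 1" --pt "0.64 -1.89 0 0 1" --pt "0.64 -1.89 0 0 1" --pt "0.64 -1.89 0 0 1" --pt "0.64 -1.89 0 0 1" --pt "0.64 -1.89 0 0 1" --pt "0.64 -1.89 0 0 1" --pt "0.64 -1.89 0 0 1" --pt "0.64 -1.89 0 0 1" --pt "0.64 -1.89 0 0 1" --pt "0 0 0 0 1"

```text
time: 27.2
tool_pos: [0.5959, -0.0759, -0.0165]
tool_rot: [3.141, 0.001, 1.897]
contact_force: [2.0, -5.5, 2.1]
opening: 0.0007
grip_force: 2.7
```

>>> move_arm --pt "0.64 -1.89 0 0 1" --pt "0.64 -1.89 0 0 1" --pt "0.64 -1.89 0 0 1" --pt "0 0 0 0 1"

```text
time: 27.6
tool_pos: [0.5975, -0.0814, -0.0167]
tool_rot: [3.141, 0.0, 1.897]
contact_force: [1.1, -4.2, 1.3]
opening: 0.0005
grip_force: 2.1
```

The force persists beyond the held position, so the pack is following and is free. I carry on outward and check.

>>> move_arm --pt "0.64 -1.89 0 0 1" --pt "0.64 -1.89 0 0 1" --pt "0.64 -1.89 0 0 1" --pt "0.64 -1.89 0 0 1" --pt "0.64 -1.89 0 0 1" --pt "0.64 -1.89 0 0 1" --pt "0.64 -1.89 0 0 1" --pt "1.6 -4.7 0 0 1" --pt "3 -9 0 0 1" --pt "0 0 0 0 1"

```text
time: 28.6
tool_pos: [0.607, -0.1094, -0.0167]
tool_rot: [3.141, 0.001, 1.896]
contact_force: [-0.3, -0.0, -0.3]
opening: 0.0004
grip_force: 0.0
```

```bash
python3 - <<'E'
from h import *
s=monitor.observe();p=s["tool_pos"];print(p,s["contact_force"])
b=vision.read_camera("side"); a=cv2.imread("pics/side0.png")[:,:,::-1]
for name,(x0,y0,x1,y1) in {"dock":(218,200,255,235),"pack":(216,184,244,196),"housing":(222,174,233,188),"bar":(210,166,238,176)}.items():
    t=np.ascontiguousarray(a[y0:y1,x0:x1]); r=np.ascontiguousarray(b[y0-12:y1+22,x0-10:x1+14])
    t,r=[cv2.resize(q,None,fx=4,fy=4,interpolation=3) for q in(t,r)]
    _,m,_,l=cv2.minMaxLoc(cv2.matchTemplate(r,t,cv2.TM_CCOEFF_NORMED)); print(name,m,l[0]/4-10,l[1]/4-12)
cv2.imwrite("pics/d7.png",cv2.resize(b[130:210,195:275,::-1],None,fx=7,fy=7,interpolation=3))
E
```

```text
[ 0.60700652 -0.10943287 -0.01665154] [-0.33170507 -0.04543996 -0.32228387]
dock 0.9973483085632324 0.0 0.0
pack 0.9313193559646606 0.0 1.0
housing 0.8637925982475281 0.0 1.0
bar 0.8161509037017822 0.0 1.0
```

View pics/d7.png

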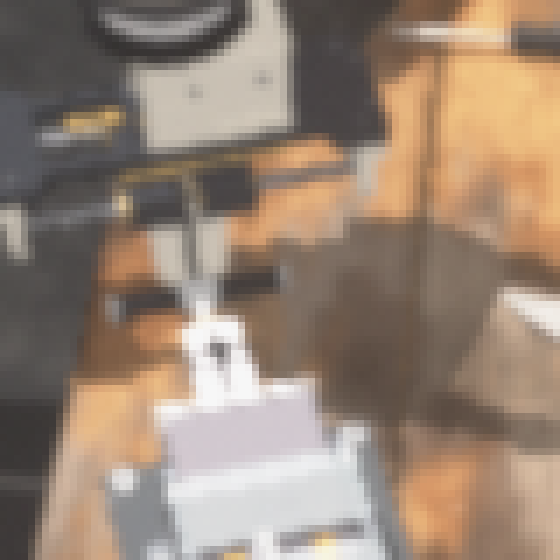

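The pack stands out again with the gauge home, within about 1 px of the start. I back off, lift, and measure to sub-pixel.

>>> move_arm --pt "3 -9 0 0 1" --pt "3 -9 0 0 1" --pt "0 0 40 0 1" --pt "0 0 50 0 1" --pt "0 0 50 0 1" --pt "0 0 50 0 1" --pt "0 -30 30 0 1" --pt "0 0 0 0 1"

```text
time: 29.45
tool_pos: [0.6149, -0.1604, 0.2093]
tool_rot: [3.134, 0.008, 1.894]
contact_force: [0.7, 0.7, -0.2]
opening: 0.0002
grip_force: 0.0
```

```bash
python3 - <<'E'
from h import *
s=monitor.observe();print(s["tool_pos"],s["contact_force"],s["time"])
a=cv2.cvtColor(cv2.imread("pics/side0.png"),6).astype(np.float32)
b=np.mean([cv2.cvtColor(vision.read_camera("side"),7) for _ in range(4)],0).astype(np.float32)
for name,(x0,y0,x1,y1) in {"dock":(218,200,255,235),"pack":(216,183,244,197),"housing":(220,172,234,188),"bar":(208,164,240,176)}.items():
    M=np.eye(2,3,dtype=np.float32)
    t=np.ascontiguousarray(a[y0:y1,x0:x1]); r=np.ascontiguousarray(b[y0-6:y1+10,x0-8:x1+8]); M[:,2]=8,6
    try: cc,M=cv2.findTransformECC(t,r,M,cv2.MOTION_TRANSLATION); print(name,round(cc,3),M[:,2]-[8,6])
    except cv2.error as e: print(name,"fail")
E
```

```text
[ 0.61485654 -0.16035081  0.20934236] [ 0.66292676  0.71544535 -0.18317246] 29.45
dock 0.998 [ 0.00943184 -0.04175758]
pack 0.936 [0.03174686 0.70224142]
housing 0.897 [-0.17657995  0.63210058]
bar 0.881 [-0.24122286  1.04575396]
```

```bash
python3 - <<'E'
from h import *
g=lambda f:cv2.cvtColor(cv2.imread(f),6).astype(np.float32)
now=np.mean([cv2.cvtColor(vision.read_camera("side"),7) for _ in range(3)],0).astype(np.float32)
top=np.mean([cv2.cvtColor(vision.read_camera("top"),7) for _ in range(3)],0).astype(np.float32)
def ecc(t,r,g0):
    M=np.eye(2,3,dtype=np.float32);M[:,2]=g0
    try: c,M=cv2.findTransformECC(t,r,M,cv2.MOTION_TRANSLATION); return round(c,3),M[:,2]
    except cv2.error: return "fail"
held=cv2.resize(g("pics/d5.png"),(100,100),interpolation=cv2.INTER_AREA)
# pack front edge + bar row in held crop coords -> current
x0,y0,x1,y1=31,66,60,76
print("held->now pack",ecc(np.ascontiguousarray(held[y0:y1,x0:x1]),np.ascontiguousarray(now[120:220,185:285]),(x0-1,y0-4)),(x0,y0))
s0=g("pics/side0.png")[120:220,185:285]
print("held->start pack",ecc(np.ascontiguousarray(held[y0:y1,x0:x1]),np.ascontiguousarray(s0),(x0-1,y0-5)))
t0=g("pics/top0.png")
for x0,y0,x1,y1 in((262,143,288,164),(285,130,303,165)):
    print("top",ecc(np.ascontiguousarray(t0[y0:y1,x0:x1]),np.ascontiguousarray(top),(x0,y0)),(x0,y0))
i=np.array([-.322,.947,0]);h=np.array([.598,-.081,.035])
print(proj("top",h+i*.01)-proj("top",h),proj("side",h+i*.1)-proj("side",h+i*.09))
E
```

```text
held->now pack (0.808, array([29.277401, 60.324368], dtype=float32)) (31, 66)
held->start pack (0.771, array([29.3511  , 60.241936], dtype=float32))
top (0.939, array([260.018  , 143.44102], dtype=float32)) (262, 143)
top (0.54, array([281.60068, 130.57925], dtype=float32)) (285, 130)
[-3.35527697  1.08223746] [0.64598355 2.25468526]
```

By side and top views the pack rests about 3–5 mm inward of its start, at roughly -45 mm. That is the stated position after it is freed, so I hand in.

```bash
python3 -c "
from cell import workorder
print(workorder.hand_in())"
```

```text
the job is handed in; nothing more can be done
None
```

The job is handed in, with no verdict returned: the catch held the pack under a pull of about 29 mm (13.7 N) for two seconds, the gauge eased home, and the freed pack stands out at roughly -45 mm (image estimate, ±3 mm; limit -40 mm).

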